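Show the lavender-capped blood tube to the bar code reader

TASK

Take the lavender-capped sample tube out of the rack and show it to the bar code reader: hold it up in the air about 6 cm in front of the red window, upright, with the middle of its label level with the middle of the window and the bar code facing the window squarely. Keep the tube upright on the way, do not touch the reader, leave the other tubes, the bottle and the glove box as they are, and finish while still holding the tube there, still.

Things in the scene. Friction and masses are not known exactly. Their poses are not given: they have to be found in the camera images.
- lavender_center (a point): Middle (on the axis, 53 mm from either end) of the dark red sample tube to be shown: 13 mm in diameter, 106 mm tall, 16 g. Its top 20 mm is a lavender cap 16 mm in diameter; the cap's middle is 43 mm above this point. z: to the cap. A white label, 23 mm above and below this point, goes 200 degrees round it; the bar code is in the label's middle on the tube's +x side. Starts upright.
- red_center (a point): Centre of another such tube, with a red cap (same size and axes). It stays in the rack.
- gold_center (a point): Centre of another such tube, with a yellow-gold cap (same size and axes). It stays in the rack.
- rack: Fixed blue plastic rack, 66 (its x) by 196 (y) by 52 mm tall; origin under its centre, z up. 2 rows (28 mm apart) of 7 square openings, 15 mm wide, at 24 mm along y; tubes stand on its 4 mm floor, 58 mm proud of its top. The three tubes are at x, y = (14, 0), (-14, 72), (-14, -72) mm in any order, bar codes facing away from the robot (within 1.3 rad of world +x).
- reader: Fixed hands-free bar code reader: a round black foot 100 mm across, a short neck and a light grey head 76 mm wide, 82 mm tall (top 166 mm above the bench) with a red window in its front. Origin on the bench near the middle of the foot; z up; it looks along its own -x.
- window (a point): Middle of the front of the reader's red window, 125 mm above the bench, 31 mm ahead of the reader's origin. Its axes are the reader's: x points into the reader, so the tube is held on the -x side of this point, the bar code facing +x.
- bottle: Amber reagent bottle with a white cap, 48 mm in diameter, 95 mm tall, standing loose on the bench; origin under its centre.
- glovebox: White and teal box of gloves, 115 x 235 x 70 mm tall, lying loose on the bench; origin under its centre.
There are look-alikes about, which are no part of the job. Several things look just like the rack: the one meant starts farthest from the robot's base.

How it is judged:
By the outcome, as a careful person would: the job done as asked, in the order asked, and still so for the second after the job is handed in, while the arm keeps its last pose, push and grip.
It also fails if it takes over 32 s, if anything falls off the work surface, if the arm or the gripper's body presses on something with over 40 N, if the wrist force passes 120 N, or if a joint passes its speed limit or range.

ROBOT

A 7-joint arm with a two-finger parallel gripper is mounted at the origin on the work surface. World frame = base frame: x ahead of the robot, y to its left, z up, the work surface at z = 0. Lengths are in m, angles in rad, forces in N, time in s.
With the tool pointing down it reaches from about 0.425 to 0.95 m from the base axis. Payload 4.7 kg.
Tool frame: the origin (TCP) lies on the centre line of the jaws, within the pads' length; the fingertips stand 17 mm ahead of it and the grasp point (between the pads) lies 2 mm behind it; z points along the fingers, y is the line along which they close (so a half turn about z gives the same grasp; the last joint's range is limited). The gripper opens to 85 mm and grips with 20 to 120 N. Pads are 22 mm wide; open, the fingers measure 114 mm over their backs; the gripper's body (76 mm by 85 mm) begins 54 mm behind the grasp point. The pads swing forward as they close: fully open they stand 13 mm farther back than shut.
Start: joints at [1.101, 0.469, -0.049, 1.532, 0.024, 1.141, -0.082], TCP at [0.288, -0.61, 0.209] pointing down, gripper open.
Joint ranges: [-2.59, 2.59], [-0.33, 1.99], [-1.39, 1.29], [0.1, 2.45], [-1.04, 4.18], [0.21, 1.99], [-2.66, 2.66]. Speed limits (rad/s): [2.57, 2.57, 3.14, 3.14, 3.14, 3.14, 3.14].

INTERFACE

Orientations are given as a 3x3 rotation matrix whose columns are the frame's x, y, z axes.
In Python, from rig import bot gives the robot as it stands.
- The arm moves only by the tool servo_tool, never from a script. Its argument "commands" is a list of rows, each an object with "linear": the shift along the tool's x, y, z as a fraction of full scale, a list of three; "twist": the turn, a rotation vector about the tool's x, y, z as a fraction of full scale, a list of three; "claw": the gripper's target within -1 to 1 (fully open at 1, half-way at 0, shut at -1). A call has 1 to 12 rows; each row is the pose to reach, as a shift and turn from the pose commanded when the call began, along the tool's axes at that moment; what a row does not reach only later rows make up. Full scale, the value 1, is 100 mm for a shift and 45 degrees for a turn. A row lasts 1/12 s, in which the tool goes at most 41.7 mm and 7.16 degrees, less where a joint would pass 70% of its speed; a pose out of reach is approached as far as the arm can. A call with a number of a shift or a turn outside -1 to 1 is refused whole. A call with a gripper value outside its range is refused whole. The fingers move at their own pace and stop on an object; "force" is the grip in N (left out, the last holds). Time passes only in rows, so rows that repeat a pose let the fingers close. It gives the time, the measured TCP pose, the force, the opening and the grip force at its end, in the units of the state.
- bot.state(): the state, without advancing time (a new reading comes with each control period).
- bot.camera(name): name is "scene" or "top"; returns the picture (420x560x3 uint8, red, green, blue); there is no depth.
- bot.get_calibration(name): a dict with "fx", "fy", "cx", "cy" (pixels), "rvec" (rotation vector, rad) and "tvec" (3), from world to camera coordinates, as OpenCV has them. Camera axes: x right, y down, z forward; pixel columns grow to the right and rows downward; lengths in m; the calibration is good to about 2 mm. A picture is of the moment at which its call begins. get_calibration takes no time and is no camera call.
- bot.sign_off(): hands the job in; it is judged then, once.
Trained networks look in the newest picture that a camera, given by its name, has taken for a name from the list of things; names that differ only in an ending like _2 or _b are one class to them, and where a whole thing is asked for, a point or a joint stands for the part that bears it (a point fixed in the world has none). Each returns a list of dicts, best first, with "p" (0 to 1); they miss things now and then, are a little off and sometimes report something else, mostly with a low value. They report only what shows in the picture. A call takes as long as a camera call. They do not tell look-alikes from the thing itself.
- bot.search_frame(camera, thing): "point" ([x, y, z] in m, in world coordinates, good to about 4 mm: the middle of the surface that is visible of it).
- bot.regions_of(camera, thing): "region" (420x560 bool, what is visible of it).
- bot.spot_point(camera, thing): "point" ([x, y, z] in m, in world coordinates, good to about 4 mm: a listed point, or the origin of a listed thing).
The state is a dict: "time_s": time; "joints": joint angles; "qd": joint speeds; "effort": joint torques, N m; "ee_pos": TCP position; "eef_rot": TCP orientation; "contact_force": force on the tool from outside, world axes, zero at the start; "wrist_torque": the same for the moment, N m; "width": finger opening in m; "gripper_force": force on a finger pad.
Only numpy, scipy, OpenCV 4.12 (cv2) and the standard library are available. Lean on these libraries where they do the work, as an engineer would, in place of code of your own. Each camera call takes 0.05 s, during which the arm holds its last target. There are 200 camera calls.

## Working session

There is one attempt and no reset: what is moved stays moved. The work goes in short steps, Python scripts to look and compute and a tool call to move; the robot and the scene stay as the last step left them, time stands still between calls to the robot, and variables do not carry over. Pictures are saved under pics/ and viewed, at most 10 in all, crops included, and the job is handed in when it is done.

Besides the shell and the picture viewer there is one more tool, called after ">>>" in YAML: its name, and indented under it one key for each argument. servo_tool: Moves the arm, as the interface text tells. Its arguments: {"type":"object","properties":{"commands":{"type":"array","items":{"type":"object","properties":{"linear":{"type":"array","items":{"type":"number"}},"twist":{"type":"array","items":{"type":"number"}},"claw":{"type":"number"}}}},"force":{"type":"number"}},"required":["commands"]}

```bash
mkdir -p pics
python3 - <<'E'
from rig import bot
import cv2,numpy as np
ims=[]
for c in("scene","top"):
    im=bot.camera(c); cv2.imwrite(f"pics/{c}0.png",im[:,:,::-1])
    for t in("lavender_center","red_center","gold_center","rack","reader","window","bottle","glovebox"):
        for d in bot.spot_point(c,t)[:4]: print(c,t,np.round(d["point"],3),round(d["p"],2))
    k=bot.get_calibration(c);print({a:np.round(b,3) for a,b in k.items()})
s=bot.state();print(s["time_s"],s["ee_pos"],s["eef_rot"],s["width"])
E
```

```text
scene lavender_center [ 0.536 -0.147  0.057] 0.66
scene red_center [ 0.492 -0.082  0.059] 0.64
scene gold_center [ 0.514 -0.218  0.054] 0.48
scene rack [ 0.52  -0.148 -0.   ] 0.93
scene rack [ 0.338 -0.135  0.002] 0.64
scene rack [ 0.533 -0.148  0.055] 0.16
scene reader [ 0.549  0.32  -0.003] 0.64
scene window [0.548 0.289 0.127] 0.8
scene bottle [0.769 0.086 0.   ] 0.81
scene glovebox [ 0.736 -0.256 -0.004] 0.61
{'fx': np.float64(427.734), 'fy': np.float64(427.734), 'cx': np.float64(277.573), 'cy': np.float64(211.172), 'rvec': array([ 1.925,  1.016, -0.567]), 'tvec': array([-0.355, -0.132,  1.421])}
top lavender_center [ 0.533 -0.145  0.057] 0.67
top red_center [ 0.495 -0.082  0.058] 0.63
top gold_center [ 0.514 -0.219  0.059] 0.64
top rack [ 0.517 -0.153 -0.003] 0.91
top rack [ 0.333 -0.14   0.001] 0.85
top reader [0.544 0.323 0.002] 0.8
top window [0.548 0.288 0.126] 0.92
top window [ 0.516 -0.151 -0.003] 0.71
top bottle [0.775 0.084 0.   ] 0.57
top glovebox [ 0.738 -0.256  0.003] 0.77
{'fx': np.float64(504.565), 'fy': np.float64(504.565), 'cx': np.float64(279.874), 'cy': np.float64(208.037), 'rvec': array([ 2.221, -2.177,  0.08 ]), 'tvec': array([0.037, 0.577, 1.042])}
0.9 [ 0.2880309  -0.6104925   0.20905044] [[ 9.04415226e-01  4.26653368e-01  4.90050397e-05]
 [ 4.26653370e-01 -9.04415222e-01 -8.93888198e-05]
 [ 6.18286288e-06  1.01752775e-04 -9.99999995e-01]] 0.08525340860232028
```

View pics/scene0.png

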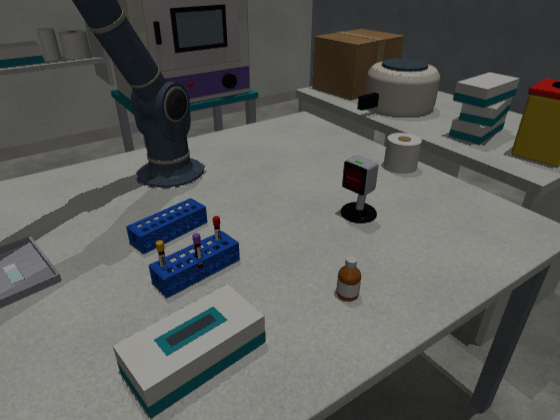

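View pics/top0.png

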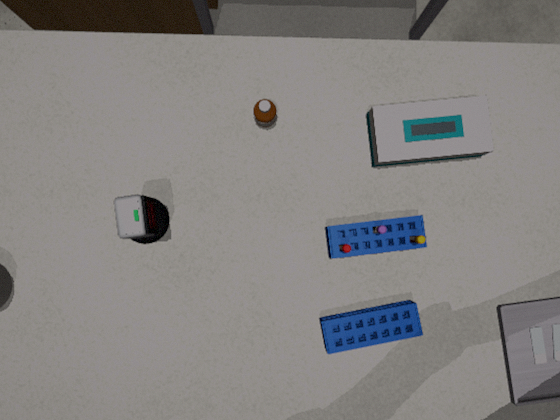

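The rack with tubes, at scene (196,262) / top (376,237), is farther from the base than the empty look-alike at scene (168,224) / top (371,327), so it is the one meant. The lavender cap is at scene (197,238) / top (381,229). Next I'll confirm this in an enlarged crop.

Run:
```python
import cv2,numpy as np
s=cv2.imread("pics/scene0.png");t=cv2.imread("pics/top0.png")
f=lambda im,x,y,w,h,k:cv2.resize(im[y:y+h,x:x+w],None,fx=k,fy=k,interpolation=cv2.INTER_CUBIC)
a=np.hstack([f(s,180,225,40,50,6*1),f(s,335,150,50,50,6)[:300,:300],f(t,110,190,40,50,6)[:, :240]])
a=cv2.convertScaleAbs(a,alpha=1.5)
cv2.imwrite("pics/crop1.png",a)
```

```text
(no output)
```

View pics/crop1.png

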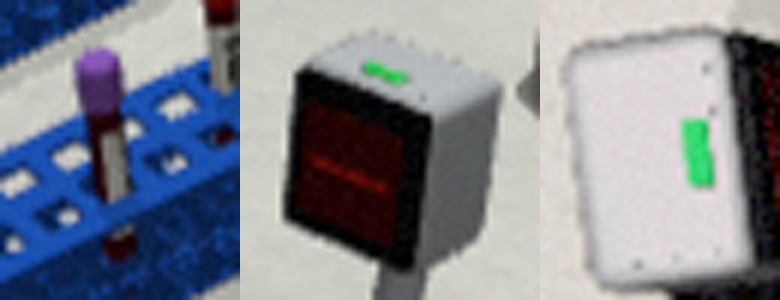

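```bash
cat > h.py <<'E'
from rig import bot
import cv2,numpy as np
def ray(c,u,v):
    k=bot.get_calibration(c);R=cv2.Rodrigues(np.array(k["rvec"]))[0];t=np.array(k["tvec"])
    return -R.T@t, R.T@np.array([(u-k["cx"])/k["fx"],(v-k["cy"])/k["fy"],1])
def onz(c,u,v,z):
    o,d=ray(c,u,v);return o+d*(z-o[2])/d[2]
def proj(c,p):
    k=bot.get_calibration(c);K=np.array([[k["fx"],0,k["cx"]],[0,k["fy"],k["cy"]],[0,0,1]])
    return cv2.projectPoints(np.array(p,float).reshape(-1,3),np.array(k["rvec"]),np.array(k["tvec"]),K,None)[0][:,0]
E
python3 - <<'E'
from h import *
A=lambda p,q:np.degrees(np.arctan2(*(q-p)[1::-1]))
for n,c,a,b in(("front","top",(140.3,195.8),(146,234.7)),("rear","top",(115,198.3),(120,237.5)),("front","scene",(335+58/6,150+70/6),(335+192/6,150+112/6))):
    p,q=onz(c,*a,.166),onz(c,*b,.166);print(n,p,q,A(p,q),"cam",ray(c,0,0)[0])
T=np.array([.5345,-.146,.057]);print(proj("scene",[T,T+[0,0,.043],[.548,.2885,.125],[.547,.3215,0]]),proj("top",[T+[0,0,.053],[.548,.2885,.125]]))
E
```

```text
front [0.58418711 0.30142186 0.166     ] [0.51467255 0.2887984  0.166     ] -169.70756037367943 cam [0.51431012 0.06337582 1.07290629]
rear [0.57875161 0.34644234 0.166     ] [0.50877472 0.33486362 0.166     ] -170.60468945830442 cam [0.51431012 0.06337582 1.07290629]
front [0.52747148 0.27786745 0.166     ] [0.58933823 0.29615056 0.166     ] 16.463673966293623 cam [ 1.25614625 -0.42856006  0.63304326]
[[198.81498082 253.83897917]
 [196.89550919 237.90824905]
 [351.77948817 177.89521223]
 [356.23257797 214.75526402]] [[381.71544366 228.94106349]
 [152.24296008 217.0020286 ]]
```

The crop confirms it: the lavender cap is in the farther rack, and the label's left edge is visible with white to its right, so the bar code faces roughly +y. I'll set out towards it.

>>> servo_tool:
  commands:
    - {"linear": [0.4,-0.3,0],"twist": [0,0,0],"claw": 0.5}
    - {"linear": [0.8,-0.6,0],"twist": [0,0,0],"claw": 0.5}
    - {"linear": [1,-0.75,0],"twist": [0,0,0],"claw": 0.5}
    - {"linear": [1,-0.75,0],"twist": [0,0,0],"claw": 0.5}

```text
time_s: 1.23
ee_pos: [0.3532, -0.4911, 0.2093]
eef_rot: [[0.899, 0.438, 0.004], [0.438, -0.899, 0.005], [0.006, -0.003, -1.0]]
contact_force: [0.8, 0.7, -1.4]
width: 0.064
gripper_force: 0.0
```

>>> servo_tool:
  commands:
    - {"linear": [0.3,-0.22,0],"twist": [0,0,0],"claw": 0.5}
    - {"linear": [0.6,-0.45,0],"twist": [0,0,0],"claw": 0.5}
    - {"linear": [0.9,-0.68,0],"twist": [0,0,0],"claw": 0.5}
    - {"linear": [1,-0.75,0],"twist": [0,0,0],"claw": 0.5}

```text
time_s: 1.57
ee_pos: [0.4085, -0.3835, 0.2094]
eef_rot: [[0.901, 0.434, 0.002], [0.434, -0.901, 0.003], [0.003, -0.002, -1.0]]
contact_force: [-0.4, 0.8, -0.5]
width: 0.0641
gripper_force: 0.0
```

>>> servo_tool:
  commands:
    - {"linear": [0.3,-0.22,0],"twist": [0,0,0],"claw": 0.5}
    - {"linear": [0.6,-0.45,0],"twist": [0,0,0],"claw": 0.5}
    - {"linear": [0.9,-0.68,0],"twist": [0,0,0],"claw": 0.5}
    - {"linear": [1,-0.75,0],"twist": [0,0,0],"claw": 0.5}

```text
time_s: 1.9
ee_pos: [0.4664, -0.273, 0.2095]
eef_rot: [[0.901, 0.434, 0.002], [0.434, -0.901, 0.002], [0.003, -0.001, -1.0]]
contact_force: [-0.1, 1.2, 0.1]
width: 0.0642
gripper_force: 0.0
```

Run:
```python
from h import *
t=cv2.imread("pics/top0.png").astype(float).mean(2);s=cv2.imread("pics/scene0.png").astype(float).mean(2)
def cross(p,th):
    i=np.argmin(np.diff(p)); i=np.argmax(-np.diff(p)); a,b=p[i],p[i+1]
    j=i
    hi,lo=p[max(i-2,0)],p[min(i+3,len(p)-1)];m=(hi+lo)/2
    for j in range(max(i-2,0),min(i+3,len(p)-1)):
        if p[j]>=m>p[j+1]: return j+(p[j]-m)/(p[j]-p[j+1])
    return i+.5
P=[onz("top",134+cross(t[r,134:156],0),r,.166)[:2] for r in range(201,231)]
l=cv2.fitLine(np.array(P,np.float32),cv2.DIST_HUBER,0,.01,.01).ravel();print("top front",l,np.degrees(np.arctan(l[1]/l[0])))
P=[onz("scene",c,152+cross(s[152:178,c],0),.166)[:2] for c in range(348,365)]
l=cv2.fitLine(np.array(P,np.float32),cv2.DIST_HUBER,0,.01,.01).ravel();print("scene front",l,np.degrees(np.arctan(l[1]/l[0])))
st=bot.state();print(st["time_s"],st["ee_pos"],st["eef_rot"][:,1],st["width"],st["joints"])
```

```text
top front [0.98791975 0.15496634 0.5478264  0.29588437] 8.9148445
scene front [0.99023503 0.13940784 0.5657573  0.29071176] 8.013582
1.9 [ 0.46640662 -0.27299508  0.2094654 ] [ 0.43404931 -0.90088821 -0.00127493] 0.06422917150392952 [ 0.62853176  0.25945395 -0.21110325  1.8446332   0.05874604  1.04288221
 -0.72709038]
```

>>> servo_tool:
  commands:
    - {"linear": [0.3,-0.22,0],"twist": [0,0,-0.15],"claw": 0.5}
    - {"linear": [0.6,-0.45,0],"twist": [0,0,-0.3],"claw": 0.5}
    - {"linear": [0.9,-0.65,0],"twist": [0,0,-0.45],"claw": 0.5}
    - {"linear": [1,-0.73,0],"twist": [0,0,-0.6],"claw": 0.5}
    - {"linear": [1,-0.73,0],"twist": [0,0,-0.75],"claw": 0.5}
    - {"linear": [1,-0.73,0],"twist": [0,0,-0.9],"claw": 0.5}
    - {"linear": [1,-0.73,0],"twist": [0,0,-1],"claw": 0.5}

```text
time_s: 2.48
ee_pos: [0.5229, -0.1705, 0.2091]
eef_rot: [[0.332, 0.943, 0.0], [0.943, -0.332, -0.0], [-0.0, 0.0, -1.0]]
contact_force: [0.2, -0.8, -0.6]
width: 0.0642
gripper_force: 0.0
```

>>> servo_tool:
  commands:
    - {"linear": [0,0,0],"twist": [0,0,-0.15],"claw": 0.2}
    - {"linear": [0,0,0],"twist": [0,0,-0.3],"claw": 0.2}
    - {"linear": [0,0,0],"twist": [0,0,-0.45],"claw": 0.2}
    - {"linear": [0,0,0],"twist": [0,0,-0.6],"claw": 0.2}
    - {"linear": [0,0,0],"twist": [0,0,-0.63],"claw": 0.2}
    - {"linear": [0,0,0],"twist": [0,0,-0.63],"claw": 0.2}

```text
time_s: 2.98
ee_pos: [0.5226, -0.1709, 0.209]
eef_rot: [[-0.147, 0.989, 0.0], [0.989, 0.147, -0.0], [-0.0, 0.0, -1.0]]
contact_force: [-0.4, 0.1, -0.1]
width: 0.0513
gripper_force: 0.0
```

```bash
cat >> h.py <<'E'
def rel(target,yaw=None):
    s=bot.state();R=np.array(s["eef_rot"]);d=R.T@(np.array(target)-s["ee_pos"])
    y=np.degrees(np.arctan2(R[1,1],R[0,1]))
    print("t",s["time_s"],"ee",np.round(s["ee_pos"],4),"yaw_y",round(y,2),"tilt",np.round(R[:2,2],4),"linear",np.round(d*10,3),"j",np.round(s["joints"],2),"w",s["width"],s["gripper_force"])
    if yaw is not None: print("twist z",-((yaw-y+180)%360-180)/45)
E
python3 - <<'E'
from h import *
rel([.5345,-.146,.1],8.5)
for c in("top","scene"):
    im=bot.camera(c);cv2.imwrite(f"pics/{c}1.png",im[:,:,::-1])
    for t in("lavender_center","red_center","gold_center","window"):
        for d in bot.spot_point(c,t)[:1]: print(c,t,np.round(d["point"],4),round(d["p"],2))
s=cv2.imread("pics/scene1.png");t=cv2.imread("pics/top1.png")
f=lambda im,x,y:cv2.resize(im[y:y+70,x:x+60],None,fx=6,fy=6,interpolation=cv2.INTER_CUBIC)
cv2.imwrite("pics/crop2.png",np.hstack([f(s,170,200),f(t,350,190)]))
E
```

```text
t 2.9833 ee [ 0.5226 -0.1709  0.209 ] yaw_y 8.47 tilt [ 0.0001 -0.    ] linear [0.229 0.154 1.09 ] j [ 0.63  0.3  -0.48  1.81  0.16  1.06  0.24] w 0.05128711484017452 0.0
twist z -0.0007132791882725087
top lavender_center [ 0.5317 -0.1466  0.0558] 0.5
top red_center [ 0.4936 -0.0797  0.0558] 0.45
top gold_center [ 0.5126 -0.2215  0.0584] 0.58
top window [0.5514 0.2849 0.1258] 0.91
scene lavender_center [ 0.5366 -0.1454  0.0531] 0.6
scene red_center [ 0.4943 -0.0802  0.0596] 0.6
scene gold_center [ 0.5131 -0.2216  0.0526] 0.72
scene window [0.5499 0.2907 0.127 ] 0.94
```

View pics/crop2.png

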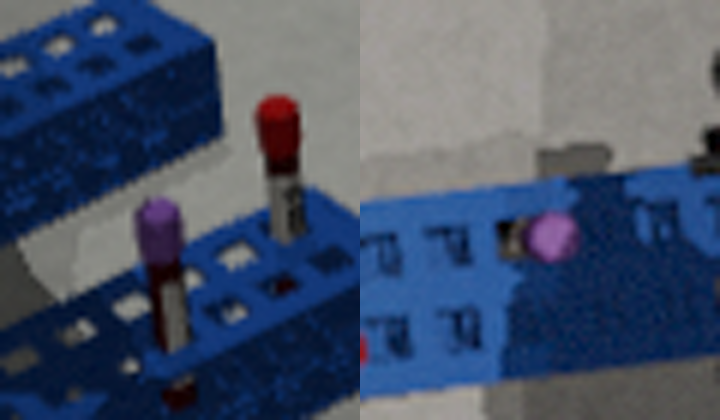

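The lavender cap is at scene pixel (197,238) and top pixel (382,229), matching the estimate to within about 1 mm. Descending now and gripping the cap.

>>> servo_tool:
  commands:
    - {"linear": [0.12,0.08,0.2],"twist": [0,0,0],"claw": 0.2}
    - {"linear": [0.23,0.14,0.4],"twist": [0,0,0],"claw": 0.2}
    - {"linear": [0.23,0.14,0.6],"twist": [0,0,0],"claw": 0.2}
    - {"linear": [0.23,0.14,0.6],"twist": [0,0,0],"claw": 0.2}
    - {"linear": [0.23,0.14,0.6],"twist": [0,0,0],"claw": 0.2}

```text
time_s: 3.9
ee_pos: [0.5324, -0.1455, 0.1484]
eef_rot: [[-0.15, 0.989, -0.002], [0.989, 0.15, 0.0], [0.001, -0.002, -1.0]]
contact_force: [-0.6, -0.2, 0.4]
width: 0.0513
gripper_force: 0.0
```

Run:
```python
from h import *
rel([.5335,-.146,.098],8.5)
```

```text
t 3.9 ee [ 0.5324 -0.1455  0.1484] yaw_y 8.6 tilt [-0.0021  0.0004] linear [-0.007  0.011  0.504] j [ 0.57  0.38 -0.48  1.87  0.21  0.95  0.15] w 0.05128151561395678 0.0
twist z 0.002325097646836285
```

>>> servo_tool:
  commands:
    - {"linear": [0,0.01,0.15],"twist": [0,0,0],"claw": 0.2}
    - {"linear": [0,0.01,0.3],"twist": [0,0,0],"claw": 0.2}
    - {"linear": [0,0.01,0.45],"twist": [0,0,0],"claw": 0.2}
    - {"linear": [0,0.01,0.5],"twist": [0,0,0],"claw": 0.2}
    - {"linear": [0,0.01,0.5],"twist": [0,0,0],"claw": 0.2}

```text
time_s: 4.32
ee_pos: [0.5339, -0.1459, 0.099]
eef_rot: [[-0.149, 0.989, -0.001], [0.989, 0.149, -0.0], [-0.0, -0.001, -1.0]]
contact_force: [0.5, -0.6, -0.1]
width: 0.0512
gripper_force: 0.0
```

>>> servo_tool:
  commands:
    - {"linear": [0,0,0],"twist": [0,0,0],"claw": -0.3}
    - {"linear": [0,0,0],"twist": [0,0,0],"claw": -0.6}
    - {"linear": [0,0,0],"twist": [0,0,0],"claw": -0.9}
    - {"linear": [0,0,0],"twist": [0,0,0],"claw": -1}
    - {"linear": [0,0,0],"twist": [0,0,0],"claw": -1}
    - {"linear": [0,0,0],"twist": [0,0,0],"claw": -1}
    - {"linear": [0,0,0],"twist": [0,0,0],"claw": -1}
    - {"linear": [0,0,0],"twist": [0,0,0],"claw": -1}
  force: 30

```text
time_s: 4.98
ee_pos: [0.5341, -0.1453, 0.0991]
eef_rot: [[-0.15, 0.989, 0.0], [0.989, 0.15, -0.0], [-0.0, 0.0, -1.0]]
contact_force: [-0.3, 0.1, 0.2]
width: 0.0
gripper_force: 0.0
```

Run:
```python
from h import *
for c in("top","scene"):
    im=bot.camera(c);cv2.imwrite(f"pics/{c}2.png",im[:,:,::-1])
    for d in bot.spot_point(c,"lavender_center")[:2]: print(c,np.round(d["point"],4),round(d["p"],2))
s=cv2.imread("pics/scene2.png");t=cv2.imread("pics/top2.png")
f=lambda im,x,y:cv2.resize(im[y:y+100,x:x+66],None,fx=6,fy=6,interpolation=cv2.INTER_CUBIC)
cv2.imwrite("pics/crop3.png",np.hstack([f(s,165,180),f(t,350,180)]))
rel([.5335,-.146,.098]);print(bot.state()["contact_force"])
```

```text
top [ 0.531  -0.1495  0.0581] 0.41
scene [ 0.5368 -0.1452  0.0575] 0.78
t 5.1833 ee [ 0.5341 -0.1453  0.099 ] yaw_y 8.61 tilt [ 0. -0.] linear [-0.006 -0.006  0.01 ] j [ 0.55  0.44 -0.46  1.91  0.25  0.85  0.11] w -0.00026078524219857687 0.0
[-0.12667061 -0.37941229  0.03257603]
```

View pics/crop3.png

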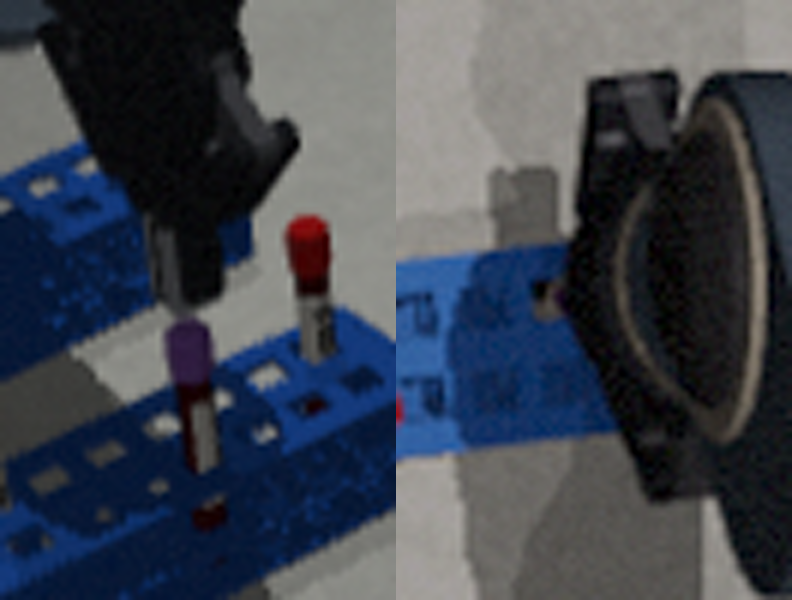

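Run:
```python
from h import *
for z in(.08,.09,.1,.11,.12): print(z,onz("scene",196.7,231,z), proj("scene",[.534,-.1455,z]),proj("top",[.534,-.1455,z+.2]))
print(proj("scene",[[.534,-.1455,.11],[.534,-.1455,.09],[.534,-.1455,.103]]))
im=bot.regions_of("scene","lavender_center");print([(np.argwhere(r["region"]).min(0),np.argwhere(r["region"]).max(0)) for r in im[:1]])
```

```text
0.08 [ 0.4820569  -0.12393807  0.08      ] [[197.91027194 245.22502368]] [[404.78249953 227.45441447]]
0.09 [ 0.4960538  -0.12944617  0.09      ] [[197.4615784  241.49482974]] [[406.46868615 227.32843883]]
0.1 [ 0.51005071 -0.13495428  0.1       ] [[197.00778629 237.72224901]] [[408.19827282 227.19922075]]
0.11 [ 0.52404761 -0.14046238  0.11      ] [[196.54880819 233.90655489]] [[409.97295698 227.06663342]]
0.12 [ 0.53804452 -0.14597049  0.12      ] [[196.08455471 230.04700406]] [[411.79452574 226.93054333]]
[[196.54880819 233.90655489]
 [197.4615784  241.49482974]
 [196.87064141 236.58210117]]
[(array([234, 192]), array([266, 200]))]
```

The closed fingertips show at scene (197,231), just above the cap, whose top is at row 234. So the tips are about 35 mm higher than reported, and the tube is untouched. I'll open, go down 20 mm (safe under either reading), and look again.

>>> servo_tool:
  commands:
    - {"linear": [0,0,0],"twist": [0,0,0],"claw": 0.2}
    - {"linear": [0,0,0],"twist": [0,0,0],"claw": 0.2}
    - {"linear": [0,0,0],"twist": [0,0,0],"claw": 0.2}
    - {"linear": [0,0,0],"twist": [0,0,0],"claw": 0.2}
    - {"linear": [0,0,0.1],"twist": [0,0,0],"claw": 0.2}
    - {"linear": [0,0,0.2],"twist": [0,0,0],"claw": 0.2}
    - {"linear": [0,0,0.2],"twist": [0,0,0],"claw": 0.2}
    - {"linear": [0,0,0.2],"twist": [0,0,0],"claw": 0.2}

```text
time_s: 5.9
ee_pos: [0.5331, -0.1451, 0.0778]
eef_rot: [[-0.15, 0.989, -0.002], [0.989, 0.15, 0.001], [0.001, -0.002, -1.0]]
contact_force: [0.5, -0.2, -1.0]
width: 0.0514
gripper_force: 0.0
```

Run:
```python
from h import *
for c in("top","scene"):
    im=bot.camera(c);cv2.imwrite(f"pics/{c}3.png",im[:,:,::-1])
s=cv2.imread("pics/scene3.png");t=cv2.imread("pics/top3.png")
f=lambda im,x,y:cv2.resize(im[y:y+100,x:x+66],None,fx=6,fy=6,interpolation=cv2.INTER_CUBIC)
cv2.imwrite("pics/crop4.png",cv2.convertScaleAbs(np.hstack([f(s,165,180),f(t,350,180)]),alpha=1.6))
rel([.5335,-.146,.098]);print(bot.state()["contact_force"])
print(proj("scene",[[.534-.04,-.1455-.006,.062],[.534+.04,-.1455+.006,.062]]))
```

```text
t 6.0 ee [ 0.5341 -0.1452  0.0788] yaw_y 8.61 tilt [-0.0002  0.0003] linear [-0.007 -0.007 -0.192] j [ 0.54  0.46 -0.45  1.93  0.27  0.81  0.09] w 0.05091035237635196 0.0
[ 0.42847421  0.3593586  -0.40445023]
[[188.60345512 243.90490934]
 [209.36262893 260.20070413]]
```

View pics/crop4.png

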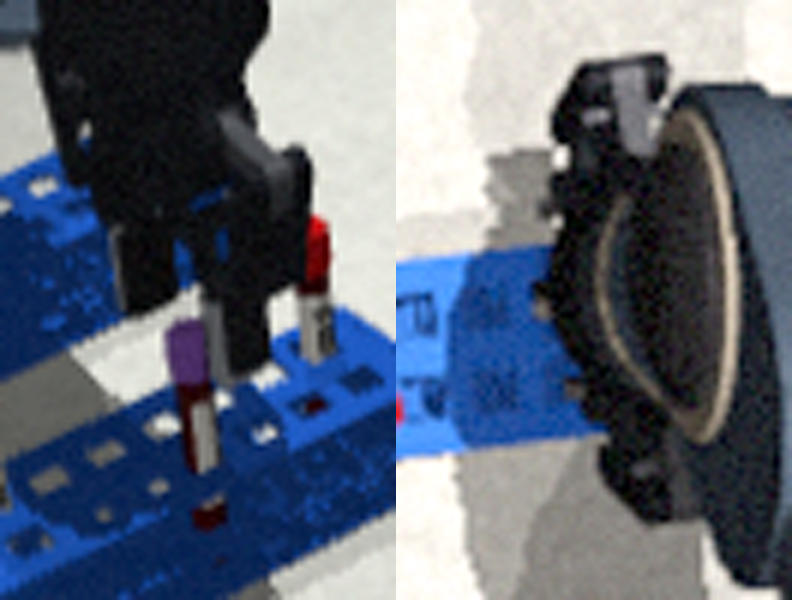

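The fingertips are at scene (190,231) and (205,242), straddling the cap in xy but still about 34 mm higher than the state suggests. I'll go down 14 mm more and close.

>>> servo_tool:
  commands:
    - {"linear": [0,0,0.07],"twist": [0,0,0],"claw": 0.2}
    - {"linear": [0,0,0.14],"twist": [0,0,0],"claw": 0.2}
    - {"linear": [0,0,0.14],"twist": [0,0,0],"claw": 0.2}
    - {"linear": [0,0,0.14],"twist": [0,0,0],"claw": -0.2}
    - {"linear": [0,0,0.14],"twist": [0,0,0],"claw": -0.4}
    - {"linear": [0,0,0.14],"twist": [0,0,0],"claw": -0.6}
    - {"linear": [0,0,0.14],"twist": [0,0,0],"claw": -0.8}
    - {"linear": [0,0,0.14],"twist": [0,0,0],"claw": -1}
    - {"linear": [0,0,0.14],"twist": [0,0,0],"claw": -1}
    - {"linear": [0,0,0.14],"twist": [0,0,0],"claw": -1}
  force: 30

```text
time_s: 6.83
ee_pos: [0.5341, -0.1454, 0.0653]
eef_rot: [[-0.149, 0.989, 0.0], [0.989, 0.149, -0.0], [-0.0, 0.0, -1.0]]
contact_force: [-0.3, -0.5, 1.5]
width: 0.0143
gripper_force: 29.3
```

Gripped at 29 N. Lifting straight up, then looking.

>>> servo_tool:
  commands:
    - {"linear": [0,0,-0.1],"twist": [0,0,0],"claw": -1}
    - {"linear": [0,0,-0.25],"twist": [0,0,0],"claw": -1}
    - {"linear": [0,0,-0.45],"twist": [0,0,0],"claw": -1}
    - {"linear": [0,0,-0.65],"twist": [0,0,0],"claw": -1}
    - {"linear": [0,0,-0.85],"twist": [0,0,0],"claw": -1}
    - {"linear": [0,0,-1],"twist": [0,0,0],"claw": -1}
    - {"linear": [0,0,-1],"twist": [0,0,0],"claw": -1}
    - {"linear": [0,0,-1],"twist": [0,0,0],"claw": -1}
    - {"linear": [0,0,-1],"twist": [0,0,0],"claw": -1}

```text
time_s: 7.58
ee_pos: [0.5334, -0.1453, 0.1644]
eef_rot: [[-0.15, 0.989, -0.001], [0.989, 0.15, 0.0], [0.0, -0.001, -1.0]]
contact_force: [-0.0, -0.3, -1.9]
width: 0.0144
gripper_force: 29.2
```

Run:
```python
from h import *
im=bot.camera("scene");cv2.imwrite("pics/scene4.png",im[:,:,::-1])
for d in bot.spot_point("scene","lavender_center")[:1]: print(np.round(d["point"],4),d["p"])
s=cv2.imread("pics/scene4.png")
f=lambda im,x,y:cv2.resize(im[y:y+75,x:x+100],None,fx=8,fy=8,interpolation=cv2.INTER_CUBIC)
cv2.imwrite("pics/crop5.png",cv2.convertScaleAbs(f(s,150,180),alpha=1.5))
rel([.545,.23,.133])
```

```text
[ 0.5344 -0.1467  0.1547] 0.58
t 7.6833 ee [ 0.5332 -0.1452  0.1639] yaw_y 8.61 tilt [-0.0021  0.0005] linear [3.692 0.679 0.31 ] j [ 0.57  0.36 -0.48  1.85  0.2   0.98  0.16] w 0.01450175634241451 29.23001468006987
```

View pics/crop5.png

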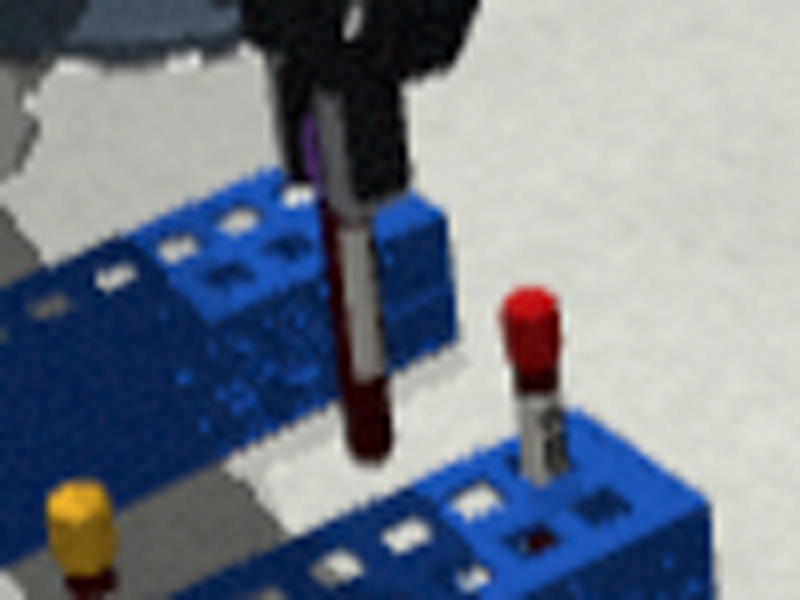

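```bash
cat >> h.py <<'E'
def prof(path,C,zs=np.linspace(-.012,.018,16)):
    """mean RGB profile across the tube at C (centre), offset in mm along image-right"""
    im=cv2.imread(path)[:,:,::-1].astype(np.float32);o,_=ray("scene",0,0)
    v=(np.array(C)-o)[:2];v/=np.linalg.norm(v);r=np.array([v[1],-v[0],0])
    print("camdir",np.degrees(np.arctan2(-v[1],-v[0])))
    for m in np.arange(-13,13.1,1):
        p=proj("scene",[np.array(C)+r*m/1000+[0,0,z] for z in zs]).astype(np.float32)
        print(int(m),cv2.remap(im,p[None,:,0],p[None,:,1],cv2.INTER_LINEAR)[0].mean(0).round())
E
python3 - <<'E'
from h import *
prof("pics/scene4.png",[.5338,-.1457,.156]);print(proj("scene",[[.5338,-.1457,.156],[.5338,-.1457,.103]]))
E
```

```text
camdir -21.38457291255237
-13 [10. 34. 76.]
-12 [11. 35. 77.]
-11 [10. 34. 76.]
-10 [11. 35. 78.]
-9 [12. 33. 73.]
-8 [14. 22. 52.]
-7 [17. 11. 29.]
-6 [20.  4. 14.]
-5 [25.  7. 10.]
-4 [40. 24. 24.]
-3 [59. 49. 47.]
-2 [73. 69. 66.]
-1 [79. 77. 73.]
0 [78. 77. 73.]
1 [76. 75. 72.]
2 [73. 71. 68.]
3 [64. 63. 60.]
4 [48. 47. 47.]
5 [30. 33. 38.]
6 [19. 29. 48.]
7 [12. 30. 62.]
8 [10. 31. 68.]
9 [ 9. 30. 68.]
10 [ 8. 29. 66.]
11 [ 8. 28. 64.]
12 [ 8. 29. 64.]
13 [ 9. 29. 64.]
[[194.23924929 215.76416719]
 [196.74553063 236.56811397]]
```

>>> servo_tool:
  commands:
    - {"linear": [0.06,0.01,-0.06],"twist": [0,0,0],"claw": -1}
    - {"linear": [0.2,0.04,-0.15],"twist": [0,0,0],"claw": -1}
    - {"linear": [0.4,0.09,-0.25],"twist": [0,0,0],"claw": -1}
    - {"linear": [0.6,0.13,-0.3],"twist": [0,0,0],"claw": -1}
    - {"linear": [0.8,0.18,-0.3],"twist": [0,0,0],"claw": -1}
    - {"linear": [1,0.22,-0.3],"twist": [0,0,0],"claw": -1}

```text
time_s: 8.18
ee_pos: [0.5414, -0.0403, 0.1963]
eef_rot: [[-0.151, 0.989, 0.002], [0.989, 0.151, 0.001], [0.0, 0.002, -1.0]]
contact_force: [-0.1, -0.0, -0.5]
width: 0.0143
gripper_force: 29.2
```

>>> servo_tool:
  commands:
    - {"linear": [0.2,0.04,0],"twist": [0,0,0],"claw": -1}
    - {"linear": [0.4,0.09,0],"twist": [0,0,0],"claw": -1}
    - {"linear": [0.6,0.13,0],"twist": [0,0,0],"claw": -1}
    - {"linear": [0.8,0.18,0],"twist": [0,0,0],"claw": -1}
    - {"linear": [1,0.22,0],"twist": [0,0,0],"claw": -1}

```text
time_s: 8.6
ee_pos: [0.5474, 0.0619, 0.1958]
eef_rot: [[-0.151, 0.988, 0.001], [0.988, 0.151, 0.001], [0.001, 0.001, -1.0]]
contact_force: [-0.7, -0.1, 0.3]
width: 0.0146
gripper_force: 29.2
```

>>> servo_tool:
  commands:
    - {"linear": [0.2,0.04,0],"twist": [0,0,0],"claw": -1}
    - {"linear": [0.4,0.09,0],"twist": [0,0,0],"claw": -1}
    - {"linear": [0.6,0.13,0],"twist": [0,0,0],"claw": -1}
    - {"linear": [0.8,0.18,0],"twist": [0,0,0],"claw": -1}
    - {"linear": [0.9,0.2,0],"twist": [0,0,0],"claw": -1}
    - {"linear": [0.9,0.2,0],"twist": [0,0,0],"claw": -1}

```text
time_s: 9.1
ee_pos: [0.5531, 0.1554, 0.1957]
eef_rot: [[-0.155, 0.988, 0.0], [0.988, 0.155, 0.002], [0.002, 0.001, -1.0]]
contact_force: [0.3, 0.5, 0.6]
width: 0.0148
gripper_force: 29.2
```

>>> servo_tool:
  commands:
    - {"linear": [0,0,0],"twist": [0,0,-0.05],"claw": -1}
    - {"linear": [0,0,0],"twist": [0,0,-0.15],"claw": -1}
    - {"linear": [0,0,0],"twist": [0,0,-0.27],"claw": -1}
    - {"linear": [0,0,0],"twist": [0,0,-0.39],"claw": -1}
    - {"linear": [0,0,0],"twist": [0,0,-0.51],"claw": -1}
    - {"linear": [0,0,0],"twist": [0,0,-0.63],"claw": -1}
    - {"linear": [0,0,0],"twist": [0,0,-0.75],"claw": -1}
    - {"linear": [0,0,0],"twist": [0,0,-0.85],"claw": -1}
    - {"linear": [0,0,0],"twist": [0,0,-0.9],"claw": -1}
    - {"linear": [0,0,0],"twist": [0,0,-0.9],"claw": -1}

```text
time_s: 9.93
ee_pos: [0.5539, 0.1496, 0.195]
eef_rot: [[-0.755, 0.655, -0.0], [0.655, 0.755, -0.001], [-0.0, -0.001, -1.0]]
contact_force: [-0.2, 0.7, -0.3]
width: 0.0146
gripper_force: 29.2
```

Run:
```python
from h import *
rel([.5584,.2287,.1335],49.2)
im=bot.camera("scene");cv2.imwrite("pics/scene5.png",im[:,:,::-1])
for d in bot.spot_point("scene","lavender_center")[:1]: print(np.round(d["point"],4),d["p"])
```

```text
t 9.9333 ee [0.5539 0.1496 0.195 ] yaw_y 49.04 tilt [-0.0003 -0.0009] linear [0.485 0.628 0.614] j [ 0.23  0.41 -0.74  1.76  0.31  1.09  0.24] w 0.01455148814608265 29.2339334441931
twist z -0.0034999030287925356
[0.5556 0.1472 0.1839] 0.7
```

>>> servo_tool:
  commands:
    - {"linear": [0.05,0.06,0.06],"twist": [0,0,0],"claw": -1}
    - {"linear": [0.13,0.17,0.17],"twist": [0,0,0],"claw": -1}
    - {"linear": [0.23,0.3,0.3],"twist": [0,0,0],"claw": -1}
    - {"linear": [0.33,0.43,0.42],"twist": [0,0,0],"claw": -1}
    - {"linear": [0.42,0.54,0.53],"twist": [0,0,0],"claw": -1}
    - {"linear": [0.47,0.61,0.6],"twist": [0,0,0],"claw": -1}
    - {"linear": [0.48,0.63,0.61],"twist": [0,0,0],"claw": -1}
    - {"linear": [0.48,0.63,0.61],"twist": [0,0,0],"claw": -1}
    - {"linear": [0.48,0.63,0.61],"twist": [0,0,0],"claw": -1}
    - {"linear": [0.48,0.63,0.61],"twist": [0,0,0],"claw": -1}

```text
time_s: 10.87
ee_pos: [0.5595, 0.2291, 0.1346]
eef_rot: [[-0.755, 0.656, 0.001], [0.656, 0.755, -0.0], [-0.001, 0.0, -1.0]]
contact_force: [0.1, 0.1, 0.2]
width: 0.0145
gripper_force: 29.2
```

Run:
```python
from h import *
rel([.5584,.2287,.1335],49.2)
im=bot.camera("scene");cv2.imwrite("pics/scene6.png",im[:,:,::-1])
for t in("lavender_center","window","reader"):
  for d in bot.spot_point("scene",t)[:1]: print(t,np.round(d["point"],4),d["p"])
im=bot.camera("top");cv2.imwrite("pics/top6.png",im[:,:,::-1])
for t in("lavender_center","window","reader"):
  for d in bot.spot_point("top",t)[:1]: print(t,np.round(d["point"],4),d["p"])
prof("pics/scene6.png",[.5584,.2287,.125])
s=cv2.imread("pics/scene6.png");t=cv2.imread("pics/top6.png")
f=lambda im,x,y:cv2.resize(im[y:y+85,x:x+66],None,fx=6,fy=6,interpolation=cv2.INTER_CUBIC)
cv2.imwrite("pics/crop6.png",cv2.convertScaleAbs(np.hstack([f(s,320,140),f(t,110,180)]),alpha=1.5))
```

```text
t 10.8667 ee [0.5595 0.2291 0.1346] yaw_y 49.01 tilt [ 0.0012 -0.0005] linear [ 0.006 -0.011  0.011] j [ 0.05  0.52 -0.7   1.76  0.4   1.01  0.06] w 0.014538090805071305 29.246785489667673
twist z -0.0041879408083256445
lavender_center [0.5614 0.2272 0.126 ] 0.75
window [0.5506 0.29   0.1275] 0.69
reader [ 0.5491  0.3194 -0.0008] 0.78
camdir -43.28857026171613
-13 [145. 146. 141.]
-12 [146. 146. 141.]
-11 [146. 146. 141.]
-10 [145. 146. 141.]
-9 [144. 145. 140.]
-8 [137. 137. 132.]
-7 [116. 114. 110.]
-6 [84. 79. 77.]
-5 [55. 47. 46.]
-4 [36. 25. 25.]
-3 [27. 11. 11.]
-2 [23.  4.  4.]
-1 [22.  2.  2.]
0 [22.  1.  1.]
1 [22.  1.  2.]
2 [23.  1.  2.]
3 [26.  6.  6.]
4 [35. 19. 18.]
5 [51. 40. 38.]
6 [71. 66. 63.]
7 [94. 93. 89.]
8 [118. 118. 114.]
9 [134. 135. 130.]
10 [132. 133. 127.]
11 [113. 114. 109.]
12 [92. 93. 89.]
13 [77. 77. 74.]
```

View pics/crop6.png

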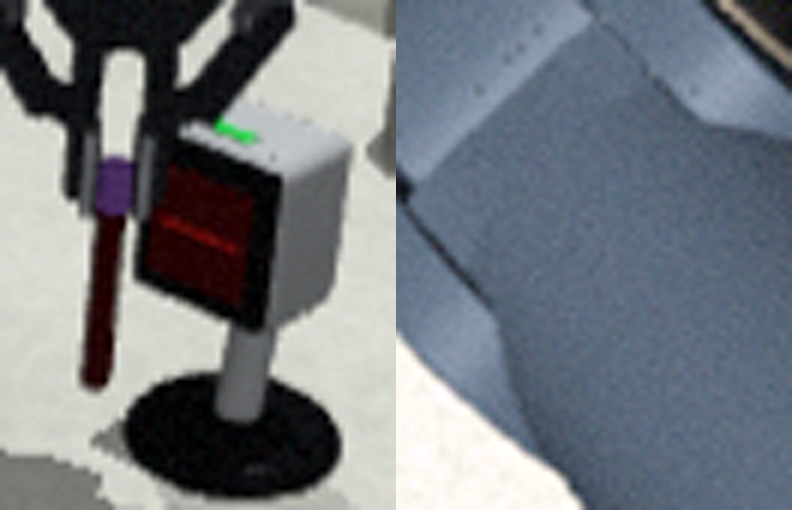

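The tube is upright in front of the window, with its bar at scene (337,183) and the window at (354,178). No label edge shows on this side, so I'll turn back 45° to measure the label edge face-on against the camera.

>>> servo_tool:
  commands:
    - {"linear": [0,0,0],"twist": [0,0,0.05],"claw": -1}
    - {"linear": [0,0,0],"twist": [0,0,0.15],"claw": -1}
    - {"linear": [0,0,0],"twist": [0,0,0.29],"claw": -1}
    - {"linear": [0,0,0],"twist": [0,0,0.43],"claw": -1}
    - {"linear": [0,0,0],"twist": [0,0,0.57],"claw": -1}
    - {"linear": [0,0,0],"twist": [0,0,0.71],"claw": -1}
    - {"linear": [0,0,0],"twist": [0,0,0.85],"claw": -1}
    - {"linear": [0,0,0],"twist": [0,0,0.95],"claw": -1}
    - {"linear": [0,0,0],"twist": [0,0,1],"claw": -1}
    - {"linear": [0,0,0],"twist": [0,0,1],"claw": -1}
    - {"linear": [0,0,0],"twist": [0,0,1],"claw": -1}

```text
time_s: 12.18
ee_pos: [0.5588, 0.2302, 0.134]
eef_rot: [[-0.073, 0.997, 0.0], [0.997, 0.073, -0.0], [-0.0, 0.0, -1.0]]
contact_force: [0.0, -0.0, 0.0]
width: 0.0148
gripper_force: 29.2
```

Run:
```python
from h import *
rel([.5584,.2287,.1335],49.2)
im=bot.camera("scene");cv2.imwrite("pics/scene7.png",im[:,:,::-1])
prof("pics/scene7.png",[.5584,.2287,.125])
```

```text
t 12.1833 ee [0.5588 0.2302 0.134 ] yaw_y 4.18 tilt [ 0.0001 -0.0001] linear [-0.014 -0.005  0.005] j [-0.07  0.48 -0.52  1.76  0.28  0.97 -0.63] w 0.014796194951172759 29.247993560275063
twist z -1.0003655118909036
camdir -43.28857026171613
-13 [145. 146. 141.]
-12 [145. 146. 141.]
-11 [145. 146. 141.]
-10 [145. 146. 140.]
-9 [141. 141. 136.]
-8 [127. 126. 121.]
-7 [100.  96.  92.]
-6 [68. 62. 59.]
-5 [44. 34. 33.]
-4 [31. 17. 17.]
-3 [26.  8.  8.]
-2 [29.  9. 10.]
-1 [41. 25. 24.]
0 [58. 47. 46.]
1 [72. 67. 64.]
2 [79. 77. 73.]
3 [80. 79. 75.]
4 [78. 76. 73.]
5 [75. 74. 71.]
6 [80. 79. 76.]
7 [98. 98. 94.]
8 [122. 122. 117.]
9 [137. 137. 132.]
10 [133. 133. 128.]
11 [113. 113. 109.]
12 [92. 92. 89.]
13 [77. 76. 74.]
```

>>> servo_tool:
  commands:
    - {"linear": [0,0,0],"twist": [0,0,-0.05],"claw": -1}
    - {"linear": [0,0,0],"twist": [0,0,-0.15],"claw": -1}
    - {"linear": [0,0,0],"twist": [0,0,-0.29],"claw": -1}
    - {"linear": [0,0,0],"twist": [0,0,-0.43],"claw": -1}
    - {"linear": [0,0,0],"twist": [0,0,-0.57],"claw": -1}
    - {"linear": [0,0,0],"twist": [0,0,-0.71],"claw": -1}
    - {"linear": [0,0,0],"twist": [0,0,-0.85],"claw": -1}
    - {"linear": [0,0,0],"twist": [0,0,-0.95],"claw": -1}
    - {"linear": [0,0,0],"twist": [0,0,-1],"claw": -1}
    - {"linear": [0,0,0],"twist": [0,0,-1],"claw": -1}

```text
time_s: 13.07
ee_pos: [0.559, 0.2299, 0.1339]
eef_rot: [[-0.757, 0.654, -0.0], [0.654, 0.757, 0.0], [0.0, 0.0, -1.0]]
contact_force: [0.2, -0.0, 0.2]
width: 0.0144
gripper_force: 29.2
```

>>> servo_tool:
  commands:
    - {"linear": [0,0,0],"twist": [0,0,-0.04],"claw": -1}
    - {"linear": [0,0,0],"twist": [0,0,-0.04],"claw": -1}
    - {"linear": [0,0,0],"twist": [0,0,-0.04],"claw": -1}
    - {"linear": [0,0,0],"twist": [0,0,-0.04],"claw": -1}
    - {"linear": [0,0,0],"twist": [0,0,-0.04],"claw": -1}
    - {"linear": [0,0,0],"twist": [0,0,-0.04],"claw": -1}

```text
time_s: 13.57
ee_pos: [0.5589, 0.2301, 0.134]
eef_rot: [[-0.776, 0.631, 0.0], [0.631, 0.776, -0.0], [-0.0, -0.0, -1.0]]
contact_force: [0.2, 0.6, -0.4]
width: 0.0141
gripper_force: 29.2
```

Run:
```python
from h import *
rel([.5584,.2287,.1335],51.2)
im=bot.camera("scene");cv2.imwrite("pics/scene8.png",im[:,:,::-1])
for t in("lavender_center","red_center","gold_center","window"):
  for d in bot.spot_point("scene",t)[:1]: print(t,np.round(d["point"],4),d["p"])
print(bot.state()["qd"].round(3))
```

```text
t 13.5667 ee [0.5589 0.2301 0.134 ] yaw_y 50.89 tilt [ 0.0001 -0.0001] linear [-0.005 -0.014  0.005] j [ 0.06  0.53 -0.71  1.76  0.4   1.01  0.08] w 0.014125844594289273 29.24844043533085
twist z -0.006921741849570001
lavender_center [0.5618 0.2279 0.1231] 0.51
red_center [ 0.4928 -0.0852  0.0582] 0.53
gold_center [ 0.5144 -0.2202  0.0563] 0.52
window [0.5491 0.2911 0.1278] 0.76
[ 0.001 -0.    -0.001  0.    -0.001  0.     0.001]
```

View pics/scene8.png

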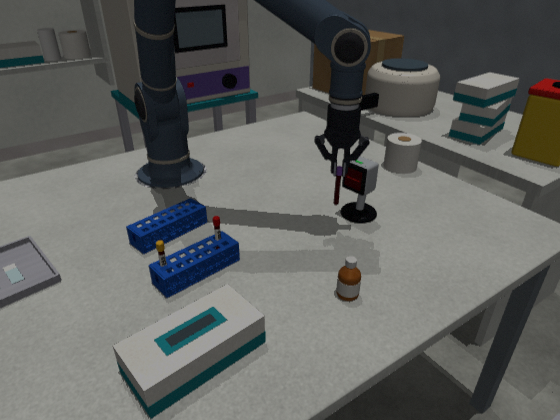

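The tube is held still and upright at scene (338,183), about 6 cm from the window at (355,178). The other tubes, the bottle and the glove box are where they were, so I'm handing in.

```bash
python3 -c "
from rig import bot
print(bot.sign_off())"
```

```text
the job is handed in; nothing more can be done
None
```

I handed the job in at about 14 s, with the lavender tube held still and upright about 6 cm in front of the reader window, its label level with the window and its bar code turned to face it, to within roughly 5°.

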